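Put the modeller's bench things back in their fitted bins

ROBOT

A 7-joint arm with a two-finger parallel gripper is mounted at the origin on the work surface; the furniture and walls round the work are solid. World frame = base frame: x ahead of the robot, y to its left, z up, the work surface at z = 0. Lengths are in m, angles in rad, forces in N, time in s.
With the tool pointing down it reaches from about 0.425 to 0.875 m from the base axis. Payload 8.4 kg.
Tool frame: the origin (TCP) lies on the centre line of the jaws, within the pads' length; the fingertips stand robot.finger_overhang ahead of it and the grasp point (between the pads) lies 11 mm behind it (robot.finger_overhang is the distance from the TCP to the fingertips, in m); z points along the fingers, y is the line along which they close (so a half turn about z gives the same grasp; the last joint's range is limited). The gripper opens to 87 mm and grips with 3 to 60 N. Pads are 19 mm wide; open, the fingers measure 117 mm over their backs; the gripper's body (75 mm by 190 mm) begins 51 mm behind the grasp point.
Start: joints at [-1.227, 0.333, 0.04, 1.465, -0.013, 1.343, -0.059], TCP at [0.279, 0.587, 0.231] pointing down, gripper open.
Joint ranges: [-2.58, 2.58], [-0.38, 2.09], [-1.3, 1.39], [0.25, 2.4], [-1.5, 4.64], [0.08, 2.09], [-2.65, 2.65]. Speed limits (rad/s): [2.22, 2.22, 2.79, 2.79, 3.14, 3.14, 3.14].

INTERFACE

Orientations are given as a unit quaternion [w, x, y, z].
In Python, from bench import get_state, optics, job, robot gives the robot as it stands.
- The arm moves only by the tool drive_tool, never from a script. Its argument "deltas" is a list of rows, each an object of numbers: "tx", "ty", "tz": the shift along the tool's x, y, z in m; "yaw": the turn about the tool's z in degrees; "hand": the closure, from 0 (fully open) to 1 (shut). In form: [{"tx": .., "ty": .., "tz": .., "yaw": .., "hand": ..}, ...]. A call has 1 to 8 rows; each row is the pose to reach, as a shift and turn from the pose commanded when the call began, along the tool's axes at that moment; what a row does not reach only later rows make up. A row lasts 1/8 s, in which the tool goes at most 62.5 mm and 10.7 degrees, less where a joint would pass 70% of its speed; a pose out of reach is approached as far as the arm can. A call with a gripper value outside its range is refused whole. The fingers move at their own pace and stop on an object; "squeeze" is the grip in N (left out, the last holds). Time passes only in rows, so rows that repeat a pose let the fingers close. It gives the time, the measured TCP pose, the force, the opening and the grip force at its end, in the units of the state.
- get_state(): the state, without advancing time (a new reading comes with each control period).
- optics.camera(name): name is "side" or "top" or "wrist"; returns the picture (480x640x3 uint8, blue, green, red); there is no depth.
- optics.camera_model(name): a dict with "intrinsics" (3x3 intrinsics, pixels), "k1" (the pictures are not rectified: a ray, as slopes to the right and down, at radius r is drawn at 1 + k1 r^2 times it, then the intrinsics apply), "world_from_camera" (4x4, takes a point from camera to world coordinates); the wrist camera has in their place "mount" (4x4, takes a point from camera to tool coordinates, whose origin is the TCP and whose axes are the flange's). Camera axes: x right, y down, z forward; pixel columns grow to the right and rows downward; lengths in m; the calibration is good to about 2 mm. A picture is of the moment at which its call begins: read the wrist's pose just before it. camera_model takes no time and is no camera call.
- job.close_job(): hands the job in; it is judged then, once.
The state is a dict: "time_s": time; "joint_positions": joint angles; "qd": joint speeds; "joint_efforts": joint torques, N m; "tcp_pos": TCP position; "tool_rot": TCP orientation; "contact_force": force on the tool from outside, world axes, zero at the start; "wrist_torque": the same for the moment, N m; "gripper_width": opening from 0.0 (shut) to 1.0 (fully open); "grasp_force": force on a finger pad.
Only numpy, scipy, OpenCV 4.12 (cv2) and the standard library are available. Lean on these libraries where they do the work, as an engineer would, in place of code of your own. Each camera call takes 0.05 s, during which the arm holds its last target. There are 200 camera calls.

TASK

Clear the bench: put the glue bottle, the drilling jig, the sanding block and the blade box away in the four light grey bins, each in the bay that was cut to fit it, fully down on the bay's floor and the right way up, then leave them there. The bottle's cap is not tight, so keep it upright; leave the spool of thread and the pliers where they are.

Things in the scene. Friction and masses are not known exactly. Their poses are not given: they have to be found in the camera images.
- glue_center (a point): Glue bottle, standing: white round bottle with a green pointed cap, 84 mm tall; the straight body is 30 mm across up to 45 mm above its foot, the cap above 50 mm is 20 mm across and narrower. About 50 g. The point is on its axis half-way up, 42 mm above its foot; z up along the bottle.
- jig_center (a point): Drilling jig lying flat: small square wooden block with six holes in its top, 50 x 50 mm and 20 mm high. The point is its centre, 10 mm above its underside; x and y along its sides, z up.
- sander_center (a point): Cork sanding block lying flat: plain tan oblong, 36 mm wide (its x), 70 mm long (its y), 26 mm high. The point is its centre, 13 mm above its underside; z up.
- blades_center (a point): Blade box lying flat: plain dark blue oblong box, 50 mm wide (its x), 70 mm long (its y), 22 mm high. The point is its centre, 11 mm above its underside; z up.
- bottle_well_floor (a point): Bin with the round well for the glue bottle: one of four light grey bins, each 82 mm square, that stand side by side (centres 84 mm apart, two by two) in a fixed black grid plate; bins and plate cannot move. The deck of this bin is 20 mm above the table, a round collar rises from it to 26.5 mm. The well is 40 mm across inside (43 mm at the collar's mouth) and 18.5 mm deep. The point is the centre of the well's floor, 8 mm above the table; z up.
- jig_bay_floor (a point): Light grey bin with the square bay for the drilling jig: bay 59 x 59 mm, 11 mm deep and lined with black, walls up to 31 mm above the table. A finger slot 36 mm wide, level with the bay's floor, crosses the middle of the whole bin along its x, so that fingers on either side of the thing in x can go down to the floor. The point is the centre of the bay's floor, 20 mm above the table; x and y along the bay's sides, z up.
- sander_bay_floor (a point): Light grey bin with the narrow oblong bay for the sanding block: bay 45 mm (its x) by 77 mm (its y), 11 mm deep and lined with black, walls up to 31 mm above the table; finger slot 36 mm wide along its x as in the jig's bin. The point is the centre of the bay's floor, 20 mm above the table; z up.
- blades_bay_floor (a point): Light grey bin with the wide oblong bay for the blade box: bay 59 mm (its x) by 77 mm (its y), 11 mm deep and lined with black, walls up to 31 mm above the table; finger slot 36 mm wide along its x as in the jig's bin. The smaller things would drop into this bay too, but do not belong there. The point is the centre of the bay's floor, 20 mm above the table; z up.
- spool_center (a point): Bystander, to be left where it is: wooden spool of thread standing on end behind and to the right of the bins, 34 mm across, 36 mm high. The point is its centre, 18 mm above the table. Mind the rotary tool hanging on a pole to the right of it: its motor is 0.34 to 0.49 m above the table, about 0.6 m ahead of the robot and 0.14 m to its right; carry things round in front of it.
- pliers_center (a point): Bystander, to be left where it is: pliers with red grips lying flat behind the bins, 35 mm wide (their x), 147 mm long (their y), 12 mm high. The point is their centre, 6 mm above the table.

How it is judged:
At the end, for the whole second after the job is handed in: Each of the four things is at rest in its own bay: its centre within 10 mm of the bay's centre seen from above, its underside within 4 mm of the bay's floor, upright within 0.15 rad (horizontal distance between glue_center and bottle_well_floor below 0.01 m and z of glue_center in the frame of bottle_well_floor below 0.046 m and angle between each of glue_center, jig_center, sander_center, blades_center's own z axis and vertical below 0.15 rad and linear speed of each of glue, jig, sander, blades below 0.02 m/s and horizontal distance between jig_center and jig_bay_floor below 0.01 m and z of jig_center in the frame of jig_bay_floor below 0.014 m and horizontal distance between sander_center and sander_bay_floor below 0.01 m and z of sander_center in the frame of sander_bay_floor below 0.017 m and horizontal distance between blades_center and blades_bay_floor below 0.01 m and z of blades_center in the frame of blades_bay_floor below 0.015 m); the robot touches nothing.
It fails at once if the glue bottle is tipped far over (angle between glue_center's own z axis and vertical above 0.7 rad).
It fails at once if the spool moved by more than 20 mm (distance of spool_center from where it was at the start of the episode above 0.02 m).
It fails at once if the pliers moved by more than 20 mm (distance of pliers_center from where it was at the start of the episode above 0.02 m).
It also fails if it takes over 104 s, if anything falls off the work surface, if the arm or the gripper's body presses on something with over 40 N, if the wrist force passes 120 N, or if a joint passes its speed limit or range.

## Working session

There is one attempt and no reset: what is moved stays moved. The work goes in short steps, Python scripts to look and compute and a tool call to move; the robot and the scene stay as the last step left them, time stands still between calls to the robot, and variables do not carry over. Pictures are saved under pics/ and viewed, at most 17 in all, crops included, and the job is handed in when it is done.

Besides the shell and the picture viewer there is one more tool, called after "Request:" by a JSON object that holds its "fn" and its "kwargs". drive_tool: Moves the arm, as the interface text tells. Its arguments: {"type":"object","properties":{"deltas":{"type":"array"},"squeeze":{"type":"number"}},"required":["deltas"]}

```bash
ls; mkdir -p pics; python3 - <<'E'
from bench import get_state, optics, job, robot
import cv2, numpy as np
s=get_state(); print(s)
print(robot.finger_overhang)
for n in ("top","side","wrist"):
    print(n,optics.camera_model(n))
for n in ("top","side"):
    cv2.imwrite(f"pics/{n}0.png",optics.camera(n))
E
```

```text
pics
{'time_s': 0.0, 'joint_positions': array([-1.22719024,  0.33388086,  0.03983893,  1.46627472, -0.01340287,
        1.34331627, -0.05850009]), 'qd': array([ 0.00116593, -0.00018612, -0.00011641, -0.00028609,  0.00011281,
        0.000402  , -0.00049692]), 'joint_efforts': array([-4.66626880e-04, -6.56363440e+01,  1.33456416e+00, -4.03807819e+01,
       -5.99632692e-02,  4.46635822e-02,  1.57485852e-04]), 'tcp_pos': array([0.2783164 , 0.58688599, 0.22967652]), 'tool_rot': array([-1.30871527e-04,  2.19591275e-01,  9.75591626e-01, -7.96137525e-04]), 'contact_force': array([0.23237143, 1.41016073, 0.14396231]), 'wrist_torque': array([-0.01004413,  0.03010311,  0.0313656 ]), 'grasp_force': 0.0, 'gripper_width': 1.0022735659263002}
0.008
top {'intrinsics': array([[507.48852978,   0.        , 315.88319252],
       [  0.        , 507.48852978, 235.90257347],
       [  0.        ,   0.        ,   1.        ]]), 'k1': -0.03719044258635955, 'world_from_camera': array([[ 0.02053706, -0.98885646,  0.14744876,  0.42193628],
       [-0.99976531, -0.02132922, -0.00379316,  0.00806392],
       [ 
[... 440 characters left out ...]
68322, -0.86996844],
       [-0.0142557 , -0.85176699, -0.52372681,  0.65939558],
       [ 0.        ,  0.        ,  0.        ,  1.        ]])}
wrist {'intrinsics': array([[334.63988457,   0.        , 328.17705524],
       [  0.        , 334.63988457, 236.98548257],
       [  0.        ,   0.        ,   1.        ]]), 'k1': -0.050712267994961896, 'mount': array([[ 1.68533725e-03, -9.54526270e-01, -2.98122053e-01,
         8.29708772e-02],
       [ 9.99998377e-01,  1.41898984e-03,  1.10985226e-03,
         1.79460973e-03],
       [-6.36350968e-04, -2.98123440e-01,  9.54527113e-01,
        -1.53647727e-01],
       [ 0.00000000e+00,  0.00000000e+00,  0.00000000e+00,
         1.00000000e+00]])}
```

View pics/top0.png

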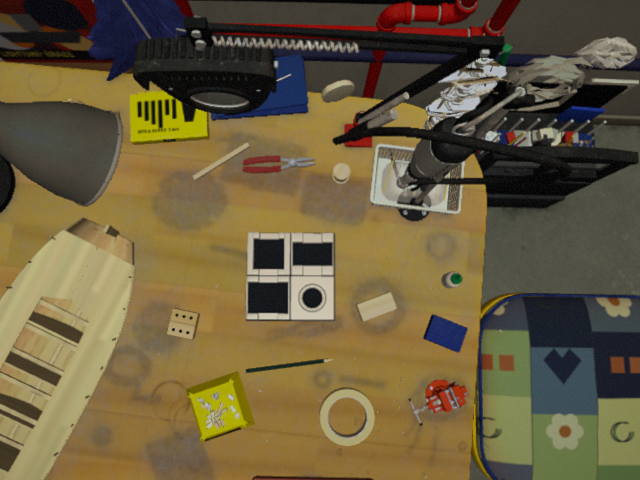

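View pics/side0.png

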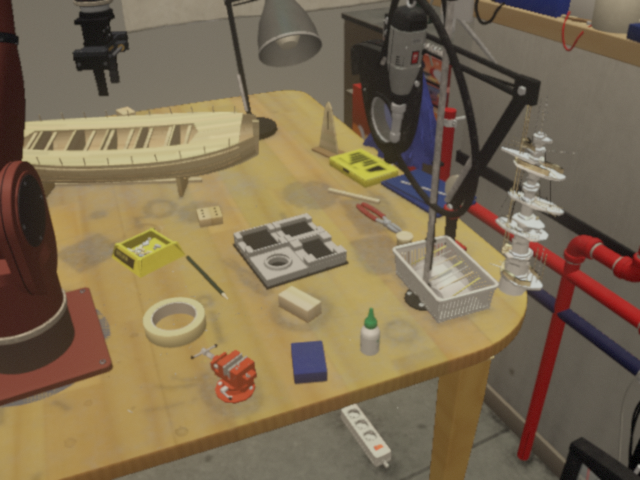

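Top view: jig (183,323), bins about (247–334, 233–320) with the round well at (312,297), sander (376,307), blade box (445,333), bottle cap (454,279), spool (341,172), pliers (278,163). Now a magnified crop and position estimates.

```bash
cat > h.py <<'E'
from bench import get_state, optics, job, robot
import cv2, numpy as np
from scipy.spatial.transform import Rotation as R
def tool():
    s=get_state(); T=np.eye(4); w,x,y,z=s["tool_rot"]
    T[:3,:3]=R.from_quat([x,y,z,w]).as_matrix(); T[:3,3]=s["tcp_pos"]; return T
def cam(n,T=None):
    m=optics.camera_model(n)
    W=m["world_from_camera"] if n!="wrist" else T@m["mount"]
    return m["intrinsics"],np.array([m["k1"],0,0,0]),W
def toworld(c,px,z):
    K,d,W=c
    p=cv2.undistortPoints(np.float64(px).reshape(-1,1,2),K,d).reshape(-1,2)
    r=np.c_[p,np.ones(len(p))]@W[:3,:3].T
    return W[:3,3]+r*((z-W[2,3])/r[:,2])[:,None]
def topix(c,P):
    K,d,W=c; V=np.linalg.inv(W)
    return cv2.projectPoints(np.float64(P).reshape(-1,1,3),cv2.Rodrigues(V[:3,:3])[0],V[:3,3],K,d)[0].reshape(-1,2)
def snap(n,name):
    T=tool(); im=optics.camera(n); cv2.imwrite(f"pics/{name}.png",im); return im,cam(n,T)
E
python3 - <<'E'
from h import *
im=cv2.imread("pics/top0.png"); c=cam("top")
cr=im[225:355,160:480]; cv2.imwrite("pics/crop0.png",cv2.resize(cr,None,fx=2.5,fy=2.5,interpolation=cv2.INTER_CUBIC))
for n,p,z in [("jig",(183,323),.02),("sander",(376,307),.026),("blades",(445,333),.022),("capmid",(454,279),.07),("well",(312.5,298),.0265),("jb",(268,254),.031),("tr",(313,254),.031),("bl",(267,297),.031),("spool",(341,172),.036)]:
    print(n,toworld(c,p,z).round(4))
E
```

```text
jig [[0.3947 0.2536 0.02  ]]
sander [[ 0.4327 -0.1126  0.026 ]]
blades [[ 0.3862 -0.2447  0.022 ]]
capmid [[ 0.4858 -0.2503  0.07  ]]
well [[0.4472 0.0083 0.0265]]
jb [[0.529  0.0953 0.031 ]]
tr [[0.5308 0.0092 0.031 ]]
bl [[0.4472 0.0944 0.031 ]]
spool [[ 0.6925 -0.0421  0.036 ]]
```

View pics/crop0.png

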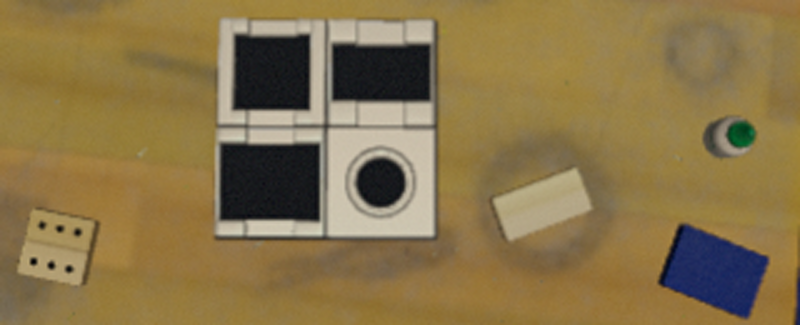

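Crop shows: square bay top-left (jig), narrow oblong top-right (sander), wide oblong bottom-left (blades), well bottom-right; all finger slots run along world x. First go above the jig and look with the wrist camera.

Request:
{"fn": "drive_tool", "kwargs": {"deltas": [{"tx": -0.03, "ty": -0.03, "tz": 0.0, "yaw": 10}, {"tx": -0.248, "ty": -0.251, "tz": 0.03, "yaw": 74}, {"tx": -0.248, "ty": -0.251, "tz": 0.03, "yaw": 74}, {"tx": -0.248, "ty": -0.251, "tz": 0.03, "yaw": 74}, {"tx": -0.248, "ty": -0.251, "tz": 0.03, "yaw": 74}, {"tx": -0.248, "ty": -0.251, "tz": 0.03, "yaw": 74}, {"tx": -0.248, "ty": -0.251, "tz": 0.03, "yaw": 74}, {"tx": -0.248, "ty": -0.251, "tz": 0.03, "yaw": 74}]}}

```text
invalid input
```

```bash
python3 - <<'E'
from h import *
T=tool(); print(T.round(4), get_state()["joint_positions"].round(2))
im,c=snap("wrist","w1")
print(topix(c,[[.3947,.2536,.02],[.529,.0953,.031]]))
E
```

```text
[[-9.036e-01  4.285e-01 -5.000e-04  2.783e-01]
 [ 4.285e-01  9.036e-01 -1.300e-03  5.870e-01]
 [-1.000e-04 -1.400e-03 -1.000e+00  2.297e-01]
 [ 0.000e+00  0.000e+00  0.000e+00  1.000e+00]] [-1.23  0.33  0.04  1.47 -0.01  1.34 -0.06]
[[142.92130182 388.23360655]
 [110.0763728  488.05462707]]
```

View pics/w1.png

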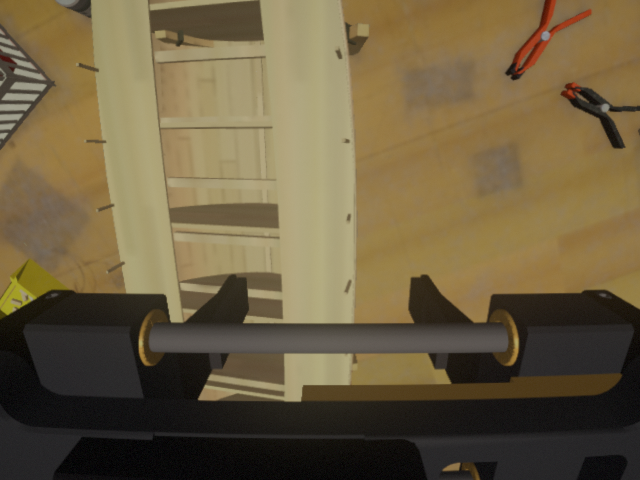

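The wrist view shows the boat below; fingertips sit at rows 280–400, so objects beneath the TCP at hover appear near row 230. The move was refused; retry with every key given.

Request:
{"fn": "drive_tool", "kwargs": {"deltas": [{"tx": -0.03, "ty": -0.03, "tz": 0.0, "yaw": 10, "hand": 0}, {"tx": -0.248, "ty": -0.251, "tz": 0.03, "yaw": 74, "hand": 0}, {"tx": -0.248, "ty": -0.251, "tz": 0.03, "yaw": 74, "hand": 0}, {"tx": -0.248, "ty": -0.251, "tz": 0.03, "yaw": 74, "hand": 0}, {"tx": -0.248, "ty": -0.251, "tz": 0.03, "yaw": 74, "hand": 0}, {"tx": -0.248, "ty": -0.251, "tz": 0.03, "yaw": 74, "hand": 0}, {"tx": -0.248, "ty": -0.251, "tz": 0.03, "yaw": 74, "hand": 0}, {"tx": -0.248, "ty": -0.251, "tz": 0.03, "yaw": 74, "hand": 0}], "squeeze": 15}}

```text
time_s: 1.15
tcp_pos: [0.3951, 0.2539, 0.2006]
tool_rot: [-0.0, 0.762, 0.647, 0.0]
contact_force: [0.0, -0.1, 0.0]
gripper_width: 0.999
grasp_force: 0.0
```

```bash
python3 - <<'E'
from h import *
T=tool(); print(T.round(4), get_state()["joint_positions"].round(2))
im,c=snap("wrist","w2")
E
```

```text
[[ 1.627e-01  9.867e-01 -1.000e-04  3.951e-01]
 [ 9.867e-01 -1.627e-01  4.000e-04  2.539e-01]
 [ 4.000e-04 -2.000e-04 -1.000e+00  2.006e-01]
 [ 0.000e+00  0.000e+00  0.000e+00  1.000e+00]] [-0.98 -0.03  0.32  1.94  0.01  1.23 -0.84]
```

View pics/w2.png

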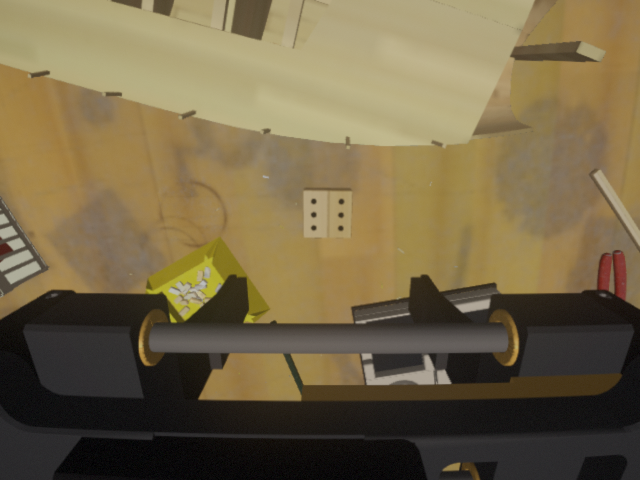

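Wrist view: jig at (303–352, 188–238), aligned with the tool. Its six holes give the centre.

```bash
cat >> h.py <<'E'
def intool(T,P): return (np.asarray(P)-T[:3,3])@T[:3,:3]
def rect(im,c,box,z,mask,T):
    """min-area rectangle, in tool coords, of a masked face at height z"""
    x0,y0,x1,y1=box; m=np.zeros(im.shape[:2],np.uint8); m[y0:y1,x0:x1]=mask[y0:y1,x0:x1]
    k=max(cv2.findContours(m,cv2.RETR_EXTERNAL,cv2.CHAIN_APPROX_NONE)[0],key=cv2.contourArea)
    P=toworld(c,k.reshape(-1,2),z); t=intool(T,P)
    r=cv2.minAreaRect((t[:,:2]*1000).astype(np.float32)); return r
E
python3 - <<'E'
from h import *
im=cv2.imread("pics/w2.png"); T=tool(); c=cam("wrist",T)
g=cv2.cvtColor(im,cv2.COLOR_BGR2GRAY)
m=(g<90).astype(np.uint8)*255; m[:190]=0;m[236:]=0;m[:,:304]=0;m[:,352:]=0
n,l,s,q=cv2.connectedComponentsWithStats(m)
q=q[1:][s[1:,4]>8]; print(q.round(1))
t=intool(T,toworld(c,q,.02)); print((t*1000).round(1), t.mean(0)*1000)
print((intool(T,toworld(c,[(303,188),(352,188),(352,238),(303,238)],.02))*1000).round(1))
E
```

```text
[[313.5 201. ]
 [341.  201. ]
 [313.2 214.4]
 [340.5 214.6]
 [313.4 227.4]
 [340.3 227.9]]
[[ 18.2 -14.9 180.6]
 [ 18.2  13.  180.5]
 [  4.3 -15.3 180.6]
 [  4.   12.7 180.5]
 [ -9.6 -15.3 180.5]
 [-10.1  12.6 180.5]] [  4.17977718  -1.18937388 180.54908548]
[[ 31.4 -25.2 180.6]
 [ 31.5  23.8 180.5]
 [-21.   25.  180.5]
 [-21.1 -26.3 180.6]]
```

Request:
{"fn": "drive_tool", "kwargs": {"deltas": [{"tx": 0.0045, "ty": -0.001, "tz": 0.06, "yaw": 0.5, "hand": 0}, {"tx": 0.0045, "ty": -0.001, "tz": 0.12, "yaw": 0.5, "hand": 0}, {"tx": 0.0045, "ty": -0.001, "tz": 0.16, "yaw": 0.5, "hand": 0}, {"tx": 0.0045, "ty": -0.001, "tz": 0.188, "yaw": 0.5, "hand": 0}, {"tx": 0.0045, "ty": -0.001, "tz": 0.188, "yaw": 0.5, "hand": 0}, {"tx": 0.0045, "ty": -0.001, "tz": 0.188, "yaw": 0.5, "hand": 1}, {"tx": 0.0045, "ty": -0.001, "tz": 0.188, "yaw": 0.5, "hand": 1}, {"tx": 0.0045, "ty": -0.001, "tz": 0.188, "yaw": 0.5, "hand": 1}], "squeeze": 15}}

```text
time_s: 2.2
tcp_pos: [0.3949, 0.2592, 0.0131]
tool_rot: [-0.0, 0.765, 0.644, 0.0]
contact_force: [-0.2, -0.0, 0.3]
gripper_width: 0.747
grasp_force: 0.0
```

Request:
{"fn": "drive_tool", "kwargs": {"deltas": [{"tx": 0, "ty": 0, "tz": 0, "yaw": 0, "hand": 1}, {"tx": 0, "ty": 0, "tz": 0, "yaw": 0, "hand": 1}, {"tx": 0, "ty": 0, "tz": 0, "yaw": 0, "hand": 1}, {"tx": 0, "ty": 0, "tz": 0, "yaw": 0, "hand": 1}, {"tx": 0, "ty": 0, "tz": 0, "yaw": 0, "hand": 1}, {"tx": 0, "ty": 0, "tz": -0.05, "yaw": 0, "hand": 1}, {"tx": 0, "ty": 0, "tz": -0.1, "yaw": 0, "hand": 1}, {"tx": 0, "ty": 0, "tz": -0.16, "yaw": 0, "hand": 1}]}}

```text
time_s: 3.2
tcp_pos: [0.3942, 0.2582, 0.1734]
tool_rot: [0.0, 0.765, 0.644, -0.001]
contact_force: [1.0, 0.8, -0.3]
gripper_width: 0.569
grasp_force: 15.0
```

Request:
{"fn": "drive_tool", "kwargs": {"deltas": [{"tx": -0.05, "ty": 0.028, "tz": -0.01, "yaw": -5, "hand": 1}, {"tx": -0.1, "ty": 0.055, "tz": -0.027, "yaw": -9.8, "hand": 1}, {"tx": -0.15, "ty": 0.083, "tz": -0.027, "yaw": -9.8, "hand": 1}, {"tx": -0.2, "ty": 0.11, "tz": -0.027, "yaw": -9.8, "hand": 1}, {"tx": -0.235, "ty": 0.13, "tz": -0.027, "yaw": -9.8, "hand": 1}, {"tx": -0.248, "ty": 0.138, "tz": -0.027, "yaw": -9.8, "hand": 1}, {"tx": -0.248, "ty": 0.138, "tz": -0.027, "yaw": -9.8, "hand": 1}, {"tx": -0.248, "ty": 0.138, "tz": -0.027, "yaw": -9.8, "hand": 1}]}}

```text
time_s: 4.2
tcp_pos: [0.4879, -0.0082, 0.1993]
tool_rot: [-0.0, 0.707, 0.707, -0.0]
contact_force: [-0.4, -0.0, -0.0]
gripper_width: 0.576
grasp_force: 15.0
```

```bash
python3 - <<'E'
from h import *
T=tool(); print(T.round(4), get_state()["joint_positions"].round(2)); np.save("T3.npy",T)
im,c=snap("wrist","w3")
E
```

```text
[[ 2.000e-04  1.000e+00 -6.000e-04  4.879e-01]
 [ 1.000e+00 -2.000e-04  1.000e-04 -8.200e-03]
 [ 1.000e-04 -6.000e-04 -1.000e+00  1.993e-01]
 [ 0.000e+00  0.000e+00  0.000e+00  1.000e+00]] [-0.72  0.    0.65  1.92 -0.    1.22 -0.07]
```

View pics/w3.png

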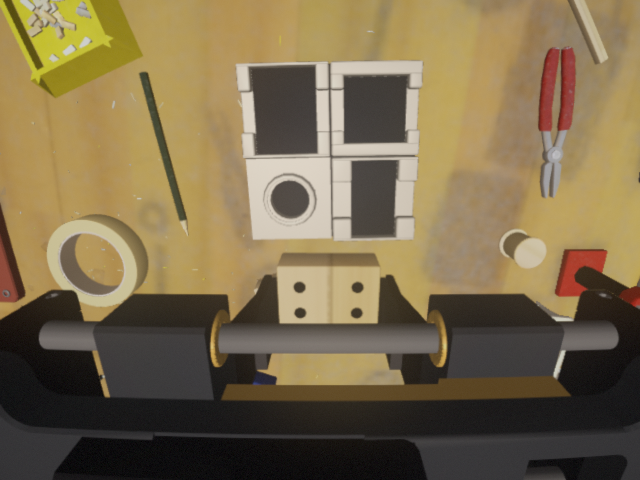

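The wrist view shows the bins' top outline: corners about (237,64), (423,61), (413,240), crossing at (330,157); well mouth at (290,199). Measure.

```bash
python3 - <<'E'
from h import *
im=cv2.imread("pics/w3.png"); T=np.load("T3.npy"); c=cam("wrist",T)
g=cv2.cvtColor(im,cv2.COLOR_BGR2GRAY)
print(toworld(c,[(237,64),(423,61),(413.5,240),(330,157)],.031).round(4))
print(toworld(c,[(253,239),(248,158)],.02).round(4))
m=cv2.threshold(cv2.GaussianBlur(g,(3,3),0),80,255,cv2.THRESH_BINARY_INV)[1]
n,l,s,q=cv2.connectedComponentsWithStats(m[40:250,230:430])
for i in range(1,n):
    if s[i,4]>600:
        x,y,w,h=s[i,:4]+[230,40,0,0,0][:4] if 0 else (s[i,0]+230,s[i,1]+40,s[i,2],s[i,3])
        print((x,y,w,h),q[i]+[230,40], toworld(c,[q[i]+[230,40]],.020).round(4), toworld(c,[(x,y),(x+w,y),(x,y+h),(x+w,y+h)],.031).round(4).tolist())
ct=cam("top"); im=cv2.imread("pics/top0.png")
print("top",toworld(ct,[(247.5,233),(334.5,233),(334.5,320),(246.5,320)],.031).round(4))
# jig in the jaws
print(intool(T,toworld(c,[(278,266),(379,266)],T[2,3]+.0)).round(4))
E
```

```text
[[ 0.4076  0.1353  0.031 ]
 [ 0.5714  0.138   0.031 ]
 [ 0.5747 -0.0274  0.031 ]
 [ 0.4898  0.0545  0.031 ]]
[[ 0.4095 -0.0301  0.02  ]
 [ 0.4098  0.0529  0.02  ]]
(np.int32(251), np.int32(67), np.int32(65), np.int32(86)) [284.65888305 108.97645456] [[0.4472 0.098  0.02  ]] [[0.4198, 0.1327, 0.031], [0.4772, 0.1324, 0.031], [0.4155, 0.0582, 0.031], [0.4766, 0.0581, 0.031]]
(np.int32(344), np.int32(76), np.int32(63), np.int32(66)) [374.60427263 108.49262462] [[0.5315 0.0985 0.02  ]] [[0.502, 0.125, 0.031], [0.5579, 0.1255, 0.031], [0.5027, 0.0682, 0.031], [0.5615, 0.0685, 0.031]]
(np.int32(352), np.int32(161), np.int32(44), np.int32(74)) [373.2375     197.34440789] [[0.5335 0.0141 0.02  ]] [[0.5105, 0.0508, 0.031], [0.5522, 0.051, 0.031], [0.5121, -0.0222, 0.031], [0.5565, -0.0221, 0.031]]
(np.int32(273), np.int32(182), np.int32(34), np.int32(33)) [289.64018161 198.26787741] [[0.4493 0.013  0.02  ]] [[0.4351, 0.031, 0.031], [0.4678, 0.0309, 0.031], [0.4336, -0.0016, 0.031], [0.4672, -0.0016, 0.031]]
top [[ 0.5688  0.1362  0.031 ]
 [ 0.5724 -0.0314  0.031 ]
 [ 0.4068 -0.0339  0.031 ]
 [ 0.4033  0.1315  0.031 ]]
[[ 0.0212 -0.0245  0.    ]
 [ 0.0213  0.0255 -0.    ]]
```

```bash
python3 - <<'E'
from h import *
im=cv2.imread("pics/w3.png"); T=np.load("T3.npy"); c=cam("wrist",T)
g=cv2.cvtColor(im,cv2.COLOR_BGR2GRAY)
m=(g<70).astype(np.uint8)[278:322,285:372]
n,l,s,q=cv2.connectedComponentsWithStats(m)
q=q[1:][s[1:,4]>20]+[285,278]; print(q.round(1))
print((intool(T,toworld(c,q,T[2,3]+.0074))*1000).round(1))
J=np.array([.5315,.0969,.0335]); print(intool(T,J).round(4))
E
```

```text
[[299.  286.9]
 [357.1 287. ]
 [299.6 312.5]
 [356.3 312.7]]
[[ 13.4 -13.7  -7.4]
 [ 13.5  14.2  -7.4]
 [ -0.5 -13.7  -7.4]
 [ -0.5  14.3  -7.4]]
[0.1051 0.0437 0.1658]
```

Request:
{"fn": "drive_tool", "kwargs": {"deltas": [{"tx": 0.05, "ty": 0.02, "tz": 0.02, "yaw": -1, "hand": 1}, {"tx": 0.1, "ty": 0.0435, "tz": 0.06, "yaw": -1, "hand": 1}, {"tx": 0.1055, "ty": 0.0435, "tz": 0.11, "yaw": -1, "hand": 1}, {"tx": 0.1055, "ty": 0.0435, "tz": 0.135, "yaw": -1, "hand": 1}, {"tx": 0.1055, "ty": 0.0435, "tz": 0.145, "yaw": -1, "hand": 1}, {"tx": 0.1055, "ty": 0.0435, "tz": 0.155, "yaw": -1, "hand": 1}, {"tx": 0.1055, "ty": 0.0435, "tz": 0.165, "yaw": -1, "hand": 1}, {"tx": 0.1055, "ty": 0.0435, "tz": 0.165, "yaw": -1, "hand": 1}]}}

```text
time_s: 5.25
tcp_pos: [0.5317, 0.0963, 0.0344]
tool_rot: [-0.0, 0.701, 0.713, -0.0]
contact_force: [-0.9, 0.3, -0.3]
gripper_width: 0.573
grasp_force: 15.0
```

Request:
{"fn": "drive_tool", "kwargs": {"deltas": [{"tx": 0, "ty": 0, "tz": 0.0015, "yaw": 0, "hand": 1}, {"tx": 0, "ty": 0, "tz": 0.0015, "yaw": 0, "hand": 0.3}, {"tx": 0, "ty": 0, "tz": 0.0015, "yaw": 0, "hand": 0.3}, {"tx": 0, "ty": 0, "tz": 0.0015, "yaw": 0, "hand": 0.3}, {"tx": 0, "ty": 0, "tz": 0.0015, "yaw": 0, "hand": 0.3}, {"tx": 0, "ty": 0, "tz": -0.06, "yaw": 0, "hand": 0.3}, {"tx": 0, "ty": 0, "tz": -0.12, "yaw": 0, "hand": 0}, {"tx": 0, "ty": 0, "tz": -0.17, "yaw": 0, "hand": 0}]}}

```text
time_s: 6.25
tcp_pos: [0.532, 0.0962, 0.207]
tool_rot: [0.0, 0.701, 0.713, 0.001]
contact_force: [1.8, 0.6, 0.2]
gripper_width: 0.846
grasp_force: 0.0
```

Request:
{"fn": "drive_tool", "kwargs": {"deltas": [{"tx": -0.05, "ty": -0.025, "tz": 0, "yaw": -10, "hand": 0}, {"tx": -0.1, "ty": -0.05, "tz": 0, "yaw": -19.4, "hand": 0}, {"tx": -0.15, "ty": -0.075, "tz": 0, "yaw": -19.4, "hand": 0}, {"tx": -0.195, "ty": -0.097, "tz": 0, "yaw": -19.4, "hand": 0}, {"tx": -0.207, "ty": -0.103, "tz": 0.005, "yaw": -19.4, "hand": 0}, {"tx": -0.207, "ty": -0.103, "tz": 0.005, "yaw": -19.4, "hand": 0}, {"tx": -0.207, "ty": -0.103, "tz": 0.005, "yaw": -19.4, "hand": 0}]}}

```text
time_s: 7.12
tcp_pos: [0.4328, -0.111, 0.1996]
tool_rot: [0.0, 0.571, 0.821, -0.0]
contact_force: [0.3, 1.1, 0.5]
gripper_width: 1.003
grasp_force: 0.0
```

```bash
python3 - <<'E'
from h import *
T=tool(); print(T.round(4), get_state()["joint_positions"].round(2)); np.save("T4.npy",T)
im,c=snap("wrist","w4")
E
```

```text
[[-3.490e-01  9.371e-01 -1.000e-04  4.328e-01]
 [ 9.371e-01  3.490e-01 -2.000e-04 -1.110e-01]
 [-2.000e-04 -1.000e-04 -1.000e+00  1.996e-01]
 [ 0.000e+00  0.000e+00  0.000e+00  1.000e+00]] [-0.64 -0.14  0.74  2.01  0.1   1.24  0.42]
```

View pics/w4.png

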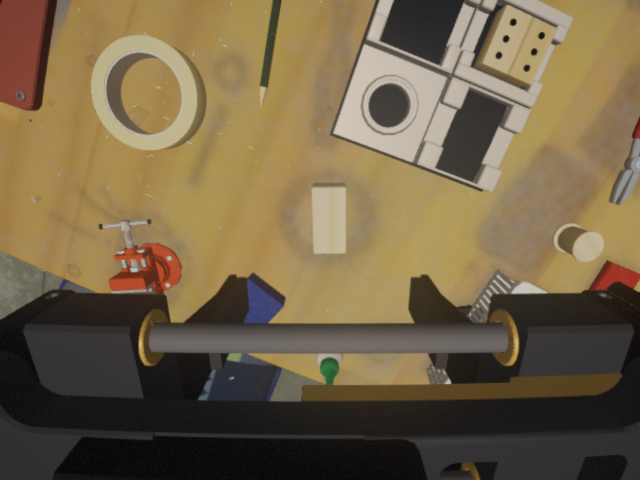

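Jig sits in its bay (480–555, 5–88). Sander top face at about (313,187)–(346,254), aligned with the tool; measure it by brightness.

```bash
python3 - <<'E'
from h import *
im=cv2.imread("pics/w4.png"); T=np.load("T4.npy"); c=cam("wrist",T)
b=cv2.GaussianBlur(im[:,:,0],(3,3),0)
print(b[170:196:2,329], b[246:262:2,329], b[220,304:354:2])
print((intool(T,toworld(c,[(313,187),(345,187),(346,254),(313,254)],.026))*1000).round(1))
th=int(cv2.threshold(b[180:262,300:360],0,255,cv2.THRESH_OTSU)[0]); print(th)
print(rect(im,c,(300,175,360,265),.026,(b>th).astype(np.uint8)*255,T))
E
```

```text
[ 93  91  90  91  94  96  87  73  94 141 150 150 151] [149 149 149 142 107  97  95  93] [102 100 100 102 126 152 155 155 156 157 156 155 153 146 144 147 149 152
 154 155 150 109  93  94  94]
[[ 33.3 -13.8 173.6]
 [ 33.3  17.5 173.6]
 [-36.6  19.7 173.6]
 [-36.6 -14.6 173.6]]
123
((-1.244384765625, 1.4257383346557617), (33.31962585449219, 68.74510955810547), 89.05948638916016)
```

Request:
{"fn": "drive_tool", "kwargs": {"deltas": [{"tx": -0.0015, "ty": 0.0018, "tz": 0.06, "yaw": -0.8, "hand": 0.2}, {"tx": -0.0015, "ty": 0.0018, "tz": 0.12, "yaw": -0.8, "hand": 0.3}, {"tx": -0.0015, "ty": 0.0018, "tz": 0.16, "yaw": -0.8, "hand": 0.3}, {"tx": -0.0015, "ty": 0.0018, "tz": 0.187, "yaw": -0.8, "hand": 0.3}, {"tx": -0.0015, "ty": 0.0018, "tz": 0.187, "yaw": -0.8, "hand": 0.3}, {"tx": -0.0015, "ty": 0.0018, "tz": 0.187, "yaw": -0.8, "hand": 1}, {"tx": -0.0015, "ty": 0.0018, "tz": 0.187, "yaw": -0.8, "hand": 1}, {"tx": -0.0015, "ty": 0.0018, "tz": 0.187, "yaw": -0.8, "hand": 1}]}}

```text
time_s: 8.18
tcp_pos: [0.4349, -0.1129, 0.0131]
tool_rot: [0.0, 0.565, 0.825, 0.001]
contact_force: [-0.9, 0.8, 0.3]
gripper_width: 0.443
grasp_force: 0.0
```

Request:
{"fn": "drive_tool", "kwargs": {"deltas": [{"tx": 0, "ty": 0, "tz": 0, "yaw": 0, "hand": 1}, {"tx": 0, "ty": 0, "tz": 0, "yaw": 0, "hand": 1}, {"tx": 0, "ty": 0, "tz": 0, "yaw": 0, "hand": 1}, {"tx": 0, "ty": 0, "tz": 0, "yaw": 0, "hand": 1}, {"tx": 0, "ty": 0, "tz": 0, "yaw": 0, "hand": 1}, {"tx": 0, "ty": 0, "tz": -0.04, "yaw": 0, "hand": 1}, {"tx": 0, "ty": 0, "tz": -0.08, "yaw": 0, "hand": 1}, {"tx": 0, "ty": 0, "tz": -0.1, "yaw": 0, "hand": 1}]}}

```text
time_s: 9.18
tcp_pos: [0.4351, -0.1133, 0.1144]
tool_rot: [0.001, 0.566, 0.825, 0.001]
contact_force: [-0.1, 0.4, -0.2]
gripper_width: 0.404
grasp_force: 15.0
```

Request:
{"fn": "drive_tool", "kwargs": {"deltas": [{"tx": 0.03, "ty": 0.05, "tz": 0, "yaw": 10, "hand": 1}, {"tx": 0.06, "ty": 0.1, "tz": 0, "yaw": 20.2, "hand": 1}, {"tx": 0.078, "ty": 0.13, "tz": 0, "yaw": 20.2, "hand": 1}, {"tx": 0.0828, "ty": 0.1372, "tz": 0, "yaw": 20.2, "hand": 1}, {"tx": 0.0828, "ty": 0.1372, "tz": 0, "yaw": 20.2, "hand": 1}, {"tx": 0.0828, "ty": 0.1372, "tz": 0, "yaw": 20.2, "hand": 1}]}}

```text
time_s: 9.93
tcp_pos: [0.5319, 0.0121, 0.1126]
tool_rot: [-0.0, 0.702, 0.712, -0.0]
contact_force: [0.2, -0.5, 0.2]
gripper_width: 0.399
grasp_force: 15.0
```

```bash
python3 - <<'E'
from h import *
T=tool(); print(T.round(4)); np.save("T5.npy",T)
im,c=snap("wrist","w5")
print((intool(T,[.533,.0135,.0325])).round(4))
E
```

```text
[[-1.430e-02  9.999e-01 -4.000e-04  5.319e-01]
 [ 9.999e-01  1.430e-02 -0.000e+00  1.210e-02]
 [-0.000e+00 -4.000e-04 -1.000e+00  1.126e-01]
 [ 0.000e+00  0.000e+00  0.000e+00  1.000e+00]]
[0.0014 0.0012 0.0801]
```

View pics/w5.png

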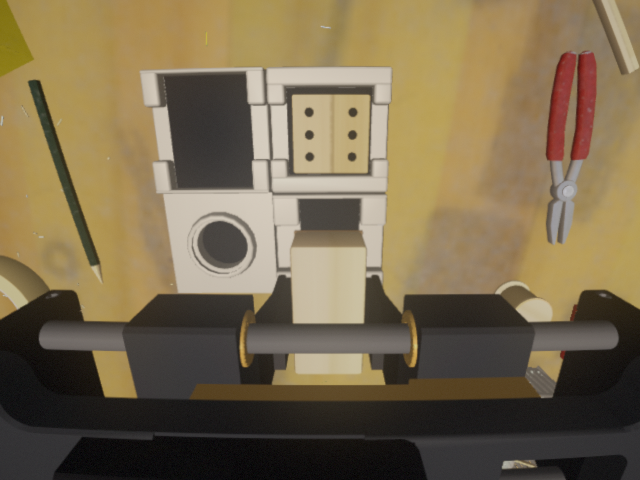

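Jig well inside its bay. Sander held: top-face far edge row ~247, near edge row ~373; bay's far rim row ~198.

```bash
python3 - <<'E'
from h import *
im=cv2.imread("pics/w5.png"); T=np.load("T5.npy"); c=cam("wrist",T)
g=cv2.cvtColor(im,cv2.COLOR_BGR2GRAY)
print(g[190:206,330],g[240:256,325],g[366:380,325])
print((intool(T,toworld(c,[(328,247),(328,373.5)],T[2,3]+.0134))*1000).round(1))
print((intool(T,toworld(c,[(299,199),(361,198.5),(330,191)],.031))*1000).round(1))
E
```

```text
[186 159 121 102 125 166 189 184 144  84  71  71  70  69  71  69] [115 119 119 122 123 129 140 170 188 189 190 189 189 190 189 189] [187 186 186 186 186 186 185 180 166 157 157 157 156 156]
[[ 35.9   0.3 -13.4]
 [-32.1   0.4 -13.4]]
[[ 39.2 -20.4  81.6]
 [ 39.6  23.7  81.6]
 [ 44.9   1.6  81.6]]
```

Request:
{"fn": "drive_tool", "kwargs": {"deltas": [{"tx": 0, "ty": 0.0012, "tz": 0.03, "yaw": 0, "hand": 1}, {"tx": 0, "ty": 0.0012, "tz": 0.05, "yaw": 0, "hand": 1}, {"tx": 0, "ty": 0.0012, "tz": 0.06, "yaw": 0, "hand": 1}, {"tx": 0, "ty": 0.0012, "tz": 0.067, "yaw": 0, "hand": 1}, {"tx": 0, "ty": 0.0012, "tz": 0.073, "yaw": 0, "hand": 1}, {"tx": 0, "ty": 0.0012, "tz": 0.079, "yaw": 0, "hand": 1}, {"tx": 0, "ty": 0.0012, "tz": 0.079, "yaw": 0, "hand": 1}]}}

```text
time_s: 10.85
tcp_pos: [0.5337, 0.0135, 0.0334]
tool_rot: [0.0, 0.701, 0.713, -0.0]
contact_force: [-0.5, 0.0, 0.3]
gripper_width: 0.402
grasp_force: 15.0
```

Request:
{"fn": "drive_tool", "kwargs": {"deltas": [{"tx": 0, "ty": 0, "tz": 0.001, "yaw": 0, "hand": 1}, {"tx": 0, "ty": 0, "tz": 0.001, "yaw": 0, "hand": 0.44}, {"tx": 0, "ty": 0, "tz": 0.001, "yaw": 0, "hand": 0.44}, {"tx": 0, "ty": 0, "tz": 0.001, "yaw": 0, "hand": 0.44}, {"tx": 0, "ty": 0, "tz": 0.001, "yaw": 0, "hand": 0.44}, {"tx": 0, "ty": 0, "tz": -0.06, "yaw": 0, "hand": 0.44}, {"tx": 0, "ty": 0, "tz": -0.12, "yaw": 0, "hand": 0}, {"tx": 0, "ty": 0, "tz": -0.166, "yaw": 0, "hand": 0}]}}

```text
time_s: 11.85
tcp_pos: [0.5341, 0.0133, 0.202]
tool_rot: [0.0, 0.702, 0.713, 0.001]
contact_force: [0.7, 1.5, -1.2]
gripper_width: 0.707
grasp_force: 0.0
```

Blades' grasp would put the gripper body over the standing bottle, so take the bottle first.

Request:
{"fn": "drive_tool", "kwargs": {"deltas": [{"tx": -0.05, "ty": -0.01, "tz": 0, "yaw": 0, "hand": 0}, {"tx": -0.11, "ty": -0.022, "tz": 0, "yaw": 0, "hand": 0}, {"tx": -0.17, "ty": -0.034, "tz": 0, "yaw": 0, "hand": 0.15}, {"tx": -0.22, "ty": -0.044, "tz": 0, "yaw": 0, "hand": 0.15}, {"tx": -0.253, "ty": -0.05, "tz": 0, "yaw": 0, "hand": 0.15}, {"tx": -0.263, "ty": -0.052, "tz": 0, "yaw": 0, "hand": 0.15}, {"tx": -0.263, "ty": -0.052, "tz": 0, "yaw": 0, "hand": 0.15}, {"tx": -0.263, "ty": -0.052, "tz": 0, "yaw": 0, "hand": 0.15}]}}

```text
time_s: 12.85
tcp_pos: [0.4866, -0.2486, 0.1994]
tool_rot: [-0.0, 0.701, 0.714, 0.0]
contact_force: [0.7, 1.2, -0.1]
gripper_width: 0.851
grasp_force: 0.0
```

```bash
python3 - <<'E'
from h import *
T=tool(); print(T.round(4)); np.save("T6.npy",T)
im,c=snap("wrist","w6"); cv2.imwrite("pics/w6c.png",cv2.resize(im[130:330,230:430],None,fx=3,fy=3,interpolation=cv2.INTER_CUBIC))
print(topix(c,[[.4858,-.2503,0],[.4858,-.2503,.084]]).round(1))
E
```

```text
[[-1.830e-02  9.998e-01 -2.000e-04  4.866e-01]
 [ 9.998e-01  1.830e-02  6.000e-04 -2.486e-01]
 [ 6.000e-04 -2.000e-04 -1.000e+00  1.994e-01]
 [ 0.000e+00  0.000e+00  0.000e+00  1.000e+00]]
[[327.1 215.8]
 [326.7 239.3]]
```

View pics/w6c.png

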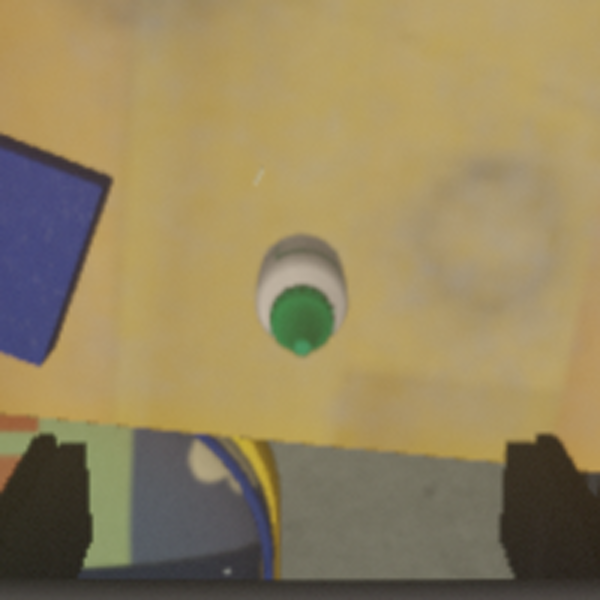

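Crop: bottle cap ring centre (303,317), tip (303,346), far foot edge (302,236); compare axis estimates.

```bash
python3 - <<'E'
from h import *
T=np.load("T6.npy"); c=cam("wrist",T)
f=lambda u,v:((u+.5)/3-.5+230,(v+.5)/3-.5+130)
for p,z in [((303,317),.05),((303,346),.084),((302,236),0.0),((257,292),.045),((348,292),.045)]:
    print((intool(T,toworld(c,[f(*p)],z))*1000).round(1))
print((intool(T,[.449,.012,0])).round(4))
E
```

```text
[[ -8.6   2.8 149.4]]
[[ -6.8   2.5 115.4]]
[[  6.5   2.7 199.4]]
[[ -1.9 -11.9 154.4]]
[[ -1.8  17.1 154.4]]
[ 0.2611 -0.0328  0.1996]
```

Request:
{"fn": "drive_tool", "kwargs": {"deltas": [{"tx": -0.0083, "ty": 0.0026, "tz": 0.03, "yaw": 0, "hand": 0.2}, {"tx": -0.0083, "ty": 0.0026, "tz": 0.08, "yaw": 0, "hand": 0.3}, {"tx": -0.0083, "ty": 0.0026, "tz": 0.12, "yaw": 0, "hand": 0.4}, {"tx": -0.0083, "ty": 0.0026, "tz": 0.15, "yaw": 0, "hand": 0.4}, {"tx": -0.0083, "ty": 0.0026, "tz": 0.17, "yaw": 0, "hand": 0.4}, {"tx": -0.0083, "ty": 0.0026, "tz": 0.17, "yaw": 0, "hand": 0.4}, {"tx": -0.0083, "ty": 0.0026, "tz": 0.17, "yaw": 0, "hand": 1}, {"tx": -0.0083, "ty": 0.0026, "tz": 0.17, "yaw": 0, "hand": 1}], "squeeze": 10}}

```text
time_s: 13.9
tcp_pos: [0.4896, -0.2587, 0.0307]
tool_rot: [0.001, 0.701, 0.713, 0.001]
contact_force: [0.2, -0.7, 0.4]
gripper_width: 0.456
grasp_force: 0.0
```

Request:
{"fn": "drive_tool", "kwargs": {"deltas": [{"tx": 0, "ty": 0, "tz": 0, "yaw": 0, "hand": 1}, {"tx": 0, "ty": 0, "tz": 0, "yaw": 0, "hand": 1}, {"tx": 0, "ty": 0, "tz": 0, "yaw": 0, "hand": 1}, {"tx": 0, "ty": 0, "tz": 0, "yaw": 0, "hand": 1}, {"tx": 0, "ty": 0, "tz": -0.02, "yaw": 0, "hand": 1}, {"tx": 0, "ty": 0, "tz": -0.05, "yaw": 0, "hand": 1}, {"tx": 0, "ty": 0, "tz": -0.08, "yaw": 0, "hand": 1}, {"tx": 0, "ty": 0, "tz": -0.09, "yaw": 0, "hand": 1}]}}

```text
time_s: 14.9
tcp_pos: [0.4895, -0.2591, 0.1219]
tool_rot: [0.001, 0.701, 0.713, 0.001]
contact_force: [0.5, 0.1, -0.7]
gripper_width: 0.348
grasp_force: 10.0
```

Request:
{"fn": "drive_tool", "kwargs": {"deltas": [{"tx": 0.025, "ty": -0.003, "tz": 0, "yaw": 0, "hand": 1}, {"tx": 0.07, "ty": -0.009, "tz": 0, "yaw": 0, "hand": 1}, {"tx": 0.12, "ty": -0.016, "tz": 0, "yaw": 0, "hand": 1}, {"tx": 0.17, "ty": -0.022, "tz": 0, "yaw": 0, "hand": 1}, {"tx": 0.22, "ty": -0.029, "tz": 0, "yaw": 0, "hand": 1}, {"tx": 0.255, "ty": -0.033, "tz": 0, "yaw": 0, "hand": 1}, {"tx": 0.27, "ty": -0.0359, "tz": 0, "yaw": 0, "hand": 1}, {"tx": 0.2718, "ty": -0.0359, "tz": 0, "yaw": 0, "hand": 1}]}}

```text
time_s: 15.9
tcp_pos: [0.448, 0.0135, 0.1194]
tool_rot: [-0.0, 0.701, 0.714, -0.0]
contact_force: [0.1, -1.1, -0.6]
gripper_width: 0.344
grasp_force: 10.0
```

```bash
python3 - <<'E'
from h import *
T=tool(); print(T.round(4)); np.save("T7.npy",T)
im,c=snap("wrist","w7")
print(intool(T,[.449,.012,.0385]).round(4), topix(c,[.449,.012,.0265]))
E
```

```text
[[-1.830e-02  9.998e-01 -5.000e-04  4.480e-01]
 [ 9.998e-01  1.830e-02  2.000e-04  1.350e-02]
 [ 2.000e-04 -5.000e-04 -1.000e+00  1.194e-01]
 [ 0.000e+00  0.000e+00  0.000e+00  1.000e+00]]
[-0.0016  0.001   0.0809] [[328.94549906 247.91751388]]
```

View pics/w7.png

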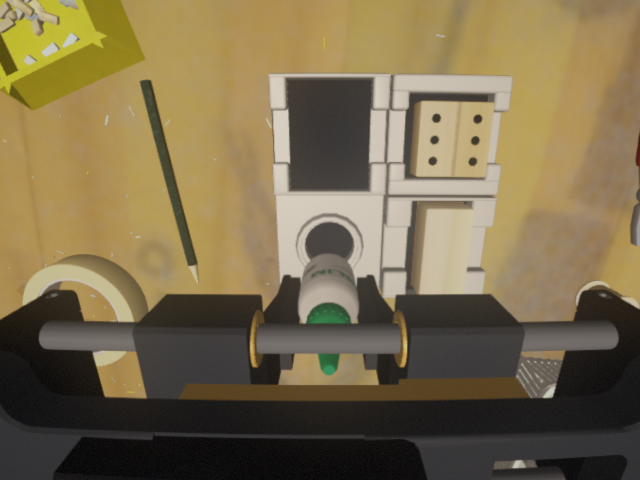

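Sander sits in its bay, bottle upright with its foot over the well collar (centre ~(329,247), as predicted). Lower it.

Request:
{"fn": "drive_tool", "kwargs": {"deltas": [{"tx": -0.0014, "ty": 0.001, "tz": 0.03, "yaw": 0, "hand": 1}, {"tx": -0.0014, "ty": 0.001, "tz": 0.05, "yaw": 0, "hand": 1}, {"tx": -0.0014, "ty": 0.001, "tz": 0.06, "yaw": 0, "hand": 1}, {"tx": -0.0014, "ty": 0.001, "tz": 0.068, "yaw": 0, "hand": 1}, {"tx": -0.0014, "ty": 0.001, "tz": 0.075, "yaw": 0, "hand": 1}, {"tx": -0.0014, "ty": 0.001, "tz": 0.08, "yaw": 0, "hand": 1}, {"tx": -0.0014, "ty": 0.001, "tz": 0.08, "yaw": 0, "hand": 1}]}}

```text
time_s: 16.82
tcp_pos: [0.4494, 0.0112, 0.0394]
tool_rot: [-0.0, 0.701, 0.713, -0.0]
contact_force: [0.3, -0.3, 0.1]
gripper_width: 0.346
grasp_force: 10.0
```

Request:
{"fn": "drive_tool", "kwargs": {"deltas": [{"tx": 0, "ty": 0, "tz": 0.001, "yaw": 0, "hand": 1}, {"tx": 0, "ty": 0, "tz": 0.001, "yaw": 0, "hand": 0.5}, {"tx": 0, "ty": 0, "tz": 0.001, "yaw": 0, "hand": 0.5}, {"tx": 0, "ty": 0, "tz": 0.001, "yaw": 0, "hand": 0.5}, {"tx": 0, "ty": 0, "tz": 0.001, "yaw": 0, "hand": 0.5}, {"tx": 0, "ty": 0, "tz": -0.04, "yaw": 0, "hand": 0.5}, {"tx": 0, "ty": 0, "tz": -0.1, "yaw": 0, "hand": 0.5}, {"tx": 0, "ty": 0, "tz": -0.16, "yaw": 0, "hand": 0.5}]}}

```text
time_s: 17.82
tcp_pos: [0.4491, 0.0109, 0.2013]
tool_rot: [0.0, 0.702, 0.713, -0.0]
contact_force: [0.4, 0.9, -0.3]
gripper_width: 0.5
grasp_force: 0.0
```

Request:
{"fn": "drive_tool", "kwargs": {"deltas": [{"tx": -0.04, "ty": 0.0, "tz": 0, "yaw": 0, "hand": 0}, {"tx": -0.09, "ty": -0.01, "tz": 0, "yaw": 7, "hand": 0}, {"tx": -0.14, "ty": -0.025, "tz": 0, "yaw": 14, "hand": 0}, {"tx": -0.19, "ty": -0.045, "tz": 0, "yaw": 20, "hand": 0}, {"tx": -0.235, "ty": -0.06, "tz": 0, "yaw": 22.5, "hand": 0}, {"tx": -0.2546, "ty": -0.067, "tz": 0, "yaw": 22.5, "hand": 0}, {"tx": -0.2546, "ty": -0.067, "tz": 0, "yaw": 22.5, "hand": 0}, {"tx": -0.2546, "ty": -0.067, "tz": 0, "yaw": 22.5, "hand": 0}]}}

```text
time_s: 18.82
tcp_pos: [0.387, -0.2433, 0.1995]
tool_rot: [-0.0, 0.827, 0.563, 0.0]
contact_force: [-0.8, 0.3, -0.2]
gripper_width: 1.002
grasp_force: 0.0
```

```bash
python3 - <<'E'
from h import *
T=tool(); print(T.round(4)); np.save("T8.npy",T)
im,c=snap("wrist","w8")
hsv=cv2.cvtColor(im,cv2.COLOR_BGR2HSV); print(topix(c,[.3862,-.2447,.022]),hsv[215,330])
b=im.astype(int); m=((b[:,:,0]-b[:,:,2]>15)).astype(np.uint8)*255
print(rect(im,c,(260,140,400,280),.022,m,T))
im[m>0]=(0,255,255)if 0 else im[m>0]
E
```

```text
[[ 3.666e-01  9.304e-01 -1.000e-04  3.870e-01]
 [ 9.304e-01 -3.666e-01  2.000e-04 -2.433e-01]
 [ 2.000e-04 -2.000e-04 -1.000e+00  1.995e-01]
 [ 0.000e+00  0.000e+00  0.000e+00  1.000e+00]]
[[328.41456578 220.64142731]] [118 111 122]
((-1.3377914428710938, 0.4418983459472656), (48.03811264038086, 68.49848175048828), 89.67216491699219)
```

View pics/w8.png

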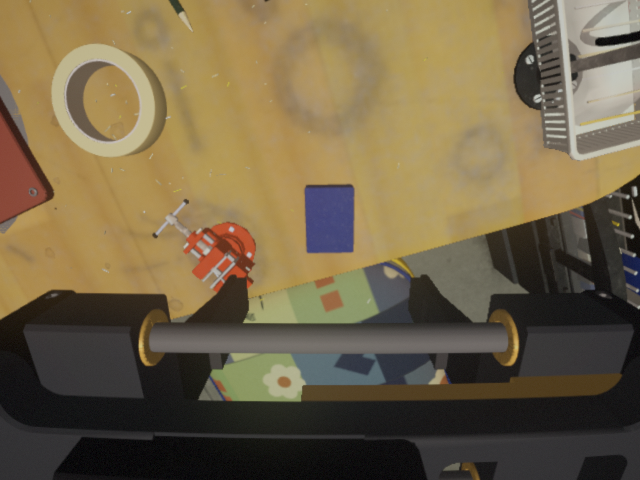

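Box at (306–354, 185–253), aligned. The red vise at (185–255, 200–290) will lie under the gripper body, so check its height with the side view.

```bash
python3 - <<'E'
from h import *
c=cam("side")
print(toworld(c,[(234,398),(234,384)],0).round(3))
P=toworld(c,[(234,390)],0)[0]
for z in (.03,.04,.05,.06,.07): print(z,topix(c,[P[0],P[1],z]).round(0))
T=np.load("T8.npy"); w=cam("wrist",T)
for z in (.0,.03,.05): print((intool(T,toworld(w,[(255,240),(240,285),(188,230),(235,222)],z))[:,:2]*1000).round(0).tolist())
im=cv2.imread("pics/side0.png"); cv2.imwrite("pics/vise.png",cv2.resize(im[310:420,180:340],None,fx=4,fy=4))
E
```

```text
[[ 0.262 -0.255  0.   ]
 [ 0.272 -0.229  0.   ]]
0.03 [[232. 375.]]
0.04 [[231. 370.]]
0.05 [[231. 365.]]
0.06 [[230. 360.]]
0.07 [[229. 355.]]
[[-30.0, -82.0], [-85.0, -103.0], [-18.0, -156.0], [-9.0, -102.0]]
[[-20.0, -75.0], [-70.0, -94.0], [-9.0, -143.0], [-1.0, -94.0]]
[[-14.0, -70.0], [-61.0, -88.0], [-4.0, -134.0], [4.0, -88.0]]
```

View pics/vise.png

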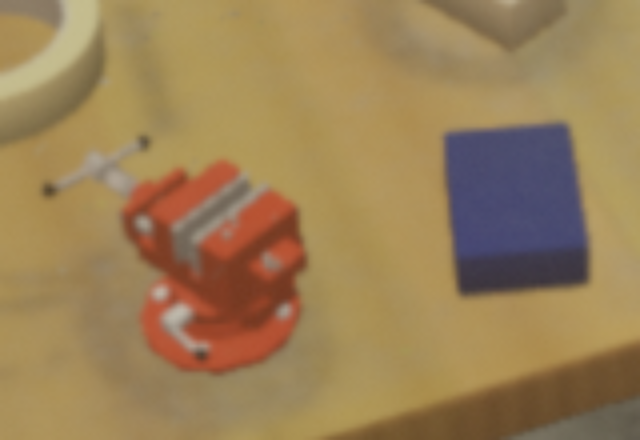

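```bash
python3 - <<'E'
from h import *
s=cam("side"); T=np.load("T8.npy"); w=cam("wrist",T); t=cam("top")
for z in (.04,.05,.06,.07,.08):
    P=toworld(s,[(180+300/4,310+205/4),(180+225/4,310+163/4),(180+145/4,310+143/4),(180+48/4,310+190/4)],z); print(z,topix(w,P).round(0).tolist(),P[0].round(3))
E
```

```text
0.04 [[250.0, 248.0], [220.0, 223.0], [187.0, 209.0], [156.0, 231.0]] [ 0.305 -0.238  0.04 ]
0.05 [[249.0, 262.0], [219.0, 237.0], [186.0, 223.0], [155.0, 245.0]] [ 0.302 -0.249  0.05 ]
0.06 [[248.0, 276.0], [218.0, 252.0], [185.0, 238.0], [153.0, 259.0]] [ 0.299 -0.259  0.06 ]
0.07 [[248.0, 291.0], [217.0, 267.0], [184.0, 253.0], [152.0, 274.0]] [ 0.295 -0.269  0.07 ]
0.08 [[247.0, 307.0], [216.0, 283.0], [183.0, 269.0], [151.0, 290.0]] [ 0.292 -0.279  0.08 ]
```

```bash
python3 - <<'E'
import cv2
im=cv2.imread("pics/w8.png"); cv2.imwrite("pics/w8c.png",cv2.resize(im[180:310,140:290],None,fx=4,fy=4,interpolation=cv2.INTER_CUBIC))
E
```

```text
(no output)
```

View pics/w8c.png

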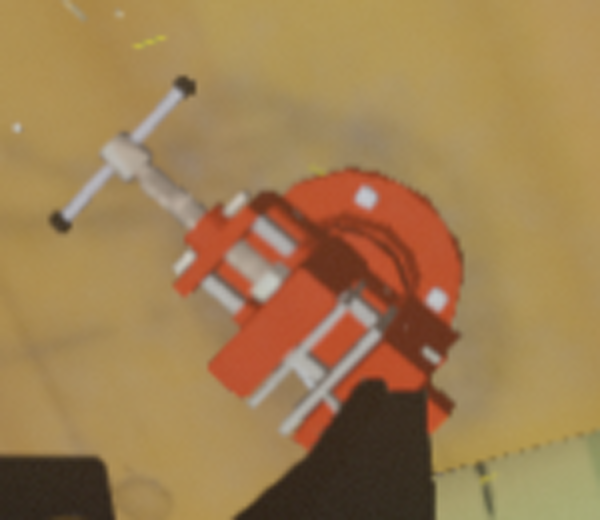

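Triangulated vise top ≈ 0.06 m; grasping with TCP at 0.016 puts the body at 0.078, which clears it.

Request:
{"fn": "drive_tool", "kwargs": {"deltas": [{"tx": -0.0014, "ty": 0.0005, "tz": 0.06, "yaw": 0, "hand": 0.1}, {"tx": -0.0014, "ty": 0.0005, "tz": 0.11, "yaw": 0, "hand": 0.2}, {"tx": -0.0014, "ty": 0.0005, "tz": 0.15, "yaw": 0, "hand": 0.2}, {"tx": -0.0014, "ty": 0.0005, "tz": 0.175, "yaw": 0, "hand": 0.2}, {"tx": -0.0014, "ty": 0.0005, "tz": 0.1835, "yaw": 0, "hand": 0.2}, {"tx": -0.0014, "ty": 0.0005, "tz": 0.1835, "yaw": 0, "hand": 0.2}, {"tx": -0.0014, "ty": 0.0005, "tz": 0.1835, "yaw": 0, "hand": 1}, {"tx": -0.0014, "ty": 0.0005, "tz": 0.1835, "yaw": 0, "hand": 1}], "squeeze": 20}}

```text
time_s: 19.88
tcp_pos: [0.3877, -0.2456, 0.0172]
tool_rot: [0.001, 0.827, 0.563, 0.001]
contact_force: [-0.8, 0.3, 0.4]
gripper_width: 0.654
grasp_force: 0.0
```

Request:
{"fn": "drive_tool", "kwargs": {"deltas": [{"tx": 0, "ty": 0, "tz": 0, "yaw": 0, "hand": 1}, {"tx": 0, "ty": 0, "tz": 0, "yaw": 0, "hand": 1}, {"tx": 0, "ty": 0, "tz": 0, "yaw": 0, "hand": 1}, {"tx": 0, "ty": 0, "tz": 0, "yaw": 0, "hand": 1}, {"tx": 0, "ty": 0, "tz": -0.02, "yaw": 0, "hand": 1}, {"tx": 0, "ty": 0, "tz": -0.07, "yaw": 0, "hand": 1}, {"tx": 0, "ty": 0, "tz": -0.13, "yaw": 0, "hand": 1}, {"tx": 0, "ty": 0, "tz": -0.15, "yaw": 0, "hand": 1}]}}

```text
time_s: 20.88
tcp_pos: [0.3863, -0.2446, 0.1636]
tool_rot: [-0.001, 0.827, 0.563, -0.0]
contact_force: [1.0, 1.9, 0.5]
gripper_width: 0.574
grasp_force: 20.0
```

Request:
{"fn": "drive_tool", "kwargs": {"deltas": [{"tx": 0.04, "ty": 0.002, "tz": -0.01, "yaw": -3, "hand": 1}, {"tx": 0.09, "ty": 0.004, "tz": -0.01, "yaw": -9, "hand": 1}, {"tx": 0.14, "ty": 0.006, "tz": -0.01, "yaw": -16, "hand": 1}, {"tx": 0.18, "ty": 0.006, "tz": -0.01, "yaw": -22.5, "hand": 1}, {"tx": 0.225, "ty": -0.01, "tz": -0.01, "yaw": -22.5, "hand": 1}, {"tx": 0.27, "ty": -0.033, "tz": -0.01, "yaw": -22.5, "hand": 1}, {"tx": 0.31, "ty": -0.053, "tz": -0.01, "yaw": -22.5, "hand": 1}, {"tx": 0.3388, "ty": -0.0677, "tz": -0.01, "yaw": -22.5, "hand": 1}]}}

```text
time_s: 21.88
tcp_pos: [0.4469, 0.0975, 0.1736]
tool_rot: [-0.002, 0.7, 0.714, 0.0]
contact_force: [-0.5, -0.1, 0.3]
gripper_width: 0.577
grasp_force: 20.0
```

Request:
{"fn": "drive_tool", "kwargs": {"deltas": [{"tx": 0, "ty": 0, "tz": 0.03, "yaw": 0, "hand": 1}, {"tx": 0, "ty": 0, "tz": 0.06, "yaw": 0, "hand": 1}, {"tx": 0, "ty": 0, "tz": 0.06, "yaw": 0, "hand": 1}, {"tx": 0, "ty": 0, "tz": 0.06, "yaw": 0, "hand": 1}]}}

```text
time_s: 22.38
tcp_pos: [0.4479, 0.0956, 0.1145]
tool_rot: [-0.001, 0.701, 0.713, 0.001]
contact_force: [-0.1, -0.6, -0.5]
gripper_width: 0.573
grasp_force: 20.0
```

```bash
python3 - <<'E'
from h import *
T=tool(); print(T.round(4)); np.save("T9.npy",T)
im,c=snap("wrist","w9")
print(intool(T,[.4475,.0955,.037]).round(4))
E
```

```text
[[-1.770e-02  9.998e-01 -8.000e-04  4.479e-01]
 [ 9.998e-01  1.770e-02  2.500e-03  9.560e-02]
 [ 2.500e-03 -7.000e-04 -1.000e+00  1.145e-01]
 [ 0.000e+00  0.000e+00  0.000e+00  1.000e+00]]
[-0.0003 -0.0003  0.0775]
```

View pics/w9.png

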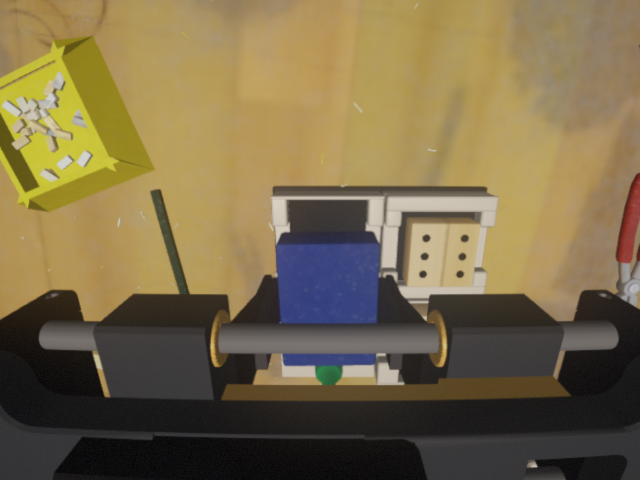

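Box held over its bay: top-face far edge ~row 243, near edge ~row 364; bay's far rim ~row 200. Check the lengthwise offset.

```bash
python3 - <<'E'
from h import *
im=cv2.imread("pics/w9.png"); T=np.load("T9.npy"); c=cam("wrist",T)
print(im[228:250,328,0],im[356:370,300,0],im[184:204,328,0])
print((intool(T,toworld(c,[(328,243.5),(328,363.5)],T[2,3]+.0055))*1000).round(1))
print((intool(T,toworld(c,[(328,232.5)],T[2,3]-.0165))*1000).round(1))
print((intool(T,toworld(c,[(288,200),(368,200),(328,195)],.031))*1000).round(1))
E
```

```text
[ 53  54  56  57  59  57  59  61  61  64  66  65  68  69  74  87 109 122
 126 126 126 126] [124 123 124 125 125 124 123 122 122 132 158 173 175 174] [ 97  84  56  52  58  58  64  71  73  77  79  95 142 174 176 138  68  52
  54  54]
[[ 34.8   0.3  -5.4]
 [-32.1   0.4  -5.6]]
[[33.6  0.3 16.6]]
[[ 38.  -28.5  83.6]
 [ 38.1  29.   83.6]
 [ 41.7   0.2  83.6]]
```

Request:
{"fn": "drive_tool", "kwargs": {"deltas": [{"tx": -0.0005, "ty": 0, "tz": 0.03, "yaw": 0, "hand": 1}, {"tx": -0.0005, "ty": 0, "tz": 0.05, "yaw": 0, "hand": 1}, {"tx": -0.0005, "ty": 0, "tz": 0.06, "yaw": 0, "hand": 1}, {"tx": -0.0005, "ty": 0, "tz": 0.067, "yaw": 0, "hand": 1}, {"tx": -0.0005, "ty": 0, "tz": 0.073, "yaw": 0, "hand": 1}, {"tx": -0.0005, "ty": 0, "tz": 0.077, "yaw": 0, "hand": 1}, {"tx": -0.0005, "ty": 0, "tz": 0.077, "yaw": 0, "hand": 1}]}}

```text
time_s: 23.3
tcp_pos: [0.4475, 0.0954, 0.0367]
tool_rot: [-0.001, 0.701, 0.713, 0.0]
contact_force: [0.6, 0.7, -1.5]
gripper_width: 0.575
grasp_force: 20.0
```

Request:
{"fn": "drive_tool", "kwargs": {"deltas": [{"tx": 0, "ty": 0, "tz": 0, "yaw": 0, "hand": 0.3}, {"tx": 0, "ty": 0, "tz": 0, "yaw": 0, "hand": 0.3}, {"tx": 0, "ty": 0, "tz": 0, "yaw": 0, "hand": 0.3}, {"tx": 0, "ty": 0, "tz": 0, "yaw": 0, "hand": 0.3}, {"tx": 0, "ty": 0, "tz": -0.04, "yaw": 0, "hand": 0.3}, {"tx": 0, "ty": 0, "tz": -0.09, "yaw": 0, "hand": 0.3}, {"tx": 0, "ty": 0, "tz": -0.15, "yaw": 0, "hand": 0.3}, {"tx": -0.02, "ty": 0, "tz": -0.17, "yaw": 0, "hand": 0.3}]}}

```text
time_s: 24.3
tcp_pos: [0.4493, 0.0761, 0.2098]
tool_rot: [-0.001, 0.7, 0.714, 0.003]
contact_force: [0.1, 1.2, -1.1]
gripper_width: 0.701
grasp_force: 0.0
```

Request:
{"fn": "drive_tool", "kwargs": {"deltas": [{"tx": -0.06, "ty": 0.02, "tz": 0, "yaw": 0, "hand": 0.3}, {"tx": -0.1, "ty": 0.04, "tz": 0, "yaw": 0, "hand": 0.3}, {"tx": -0.1, "ty": 0.04, "tz": 0, "yaw": 0, "hand": 0.3}, {"tx": -0.1, "ty": 0.04, "tz": 0, "yaw": 0, "hand": 0.3}]}}

```text
time_s: 24.8
tcp_pos: [0.4894, -0.0237, 0.206]
tool_rot: [-0.001, 0.701, 0.714, -0.0]
contact_force: [-0.4, -0.2, -0.8]
gripper_width: 0.703
grasp_force: 0.0
```

```bash
python3 - <<'E'
from h import *
im,c=snap("wrist","w10"); cv2.imwrite("pics/w10c.png",cv2.resize(im[20:290,180:500],None,fx=2,fy=2))
E
```

```text
(no output)
```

View pics/w10c.png

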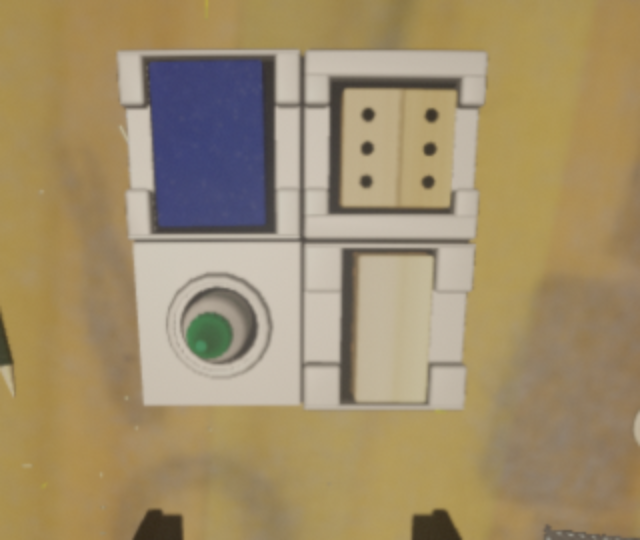

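All four are seated in their bays. One numeric check of the bottle's uprightness, then hand in.

```bash
python3 - <<'E'
from h import *
c=cam("wrist",tool())
f=lambda P:((topix(c,P)-[180,20])*2).round(0).tolist()
print("tip",f([.4492,.0115,.092]),"cap ring",f([.4492,.0115,.058]),"well rim",f([.4492,.0115,.0265]),"sander corners",f([[.533+a*.018,.0135+b*.035,.046] for a in(-1,1) for b in (-1,1)]))
print(job.close_job())
E
```

```text
tip [[199.0, 352.0]] cap ring [[209.0, 339.0]] well rim [[217.0, 329.0]] sander corners [[349.0, 406.0], [356.0, 257.0], [423.0, 407.0], [435.0, 259.0]]
the job is handed in; nothing more can be done
None
```

The glue bottle, drilling jig, sanding block and blade box are each in their own bay, and I handed the job in at about 25 s of the 104 s allowed. The last camera view showed all four seated with the bottle upright. I didn't go near the spool or the pliers, and the hand-in returned no verdict.

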